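# Load the calibrator vial and click the photometer turret round to read it

### The arm

A 6-joint arm with a two-finger parallel gripper is mounted at the origin on a cart in front of the work surface, level with it; the furniture and walls round the work are solid. World frame = base frame: x ahead of the robot, y to its left, z up, the work surface at z = 0. Lengths are in mm, angles in rad, forces in N, time in s.
With the tool pointing down it reaches from about 350 to 850 mm from the base axis. Payload 8.1 kg.
Tool frame: the origin (TCP) lies between the finger pads, 19 mm behind the fingertips; this is the grasp point; z points along the fingers, y is the line along which they close (so a half turn about z gives the same grasp; the last joint's range is limited). The gripper opens to 93 mm and grips with 3 to 60 N. Pads are 15 mm wide; open, the fingers measure 128 mm over their backs; the gripper's body (75 mm by 188 mm) begins 65 mm behind the grasp point.
Start: joints at [-1.401, 0.13, 1.488, -0, 1.523, -0.085], TCP at [151.251, -580.628, 237.435] pointing down, gripper open.
Joint ranges: [-2.96, 2.96], [-0.89, 2.26], [0.02, 2.5], [-1.34, 4.48], [0, 2.73], [-2.66, 2.66]. Speed limits (rad/s): [2.39, 2.39, 2.79, 3.14, 3.14, 3.14].

### API

Orientations are given as a unit quaternion [w, x, y, z].
In Python, from rig import * gives the robot as it stands. The module is installed in compiled form; this text tells all that it offers.
- The arm moves only by the shell command python3 -m creep 'ROWS' [FORCE]. ROWS is JSON, a list of rows, each a list of 3 entries, a list of its own where there are three numbers: the opening, from -1 (shut) to 1 (fully open), then the shift along the tool's x, y, z in units of 40 mm (1.0 is 40 mm), then the turn, a rotation vector about the tool's x, y, z in units of 6 degrees (1.0 is 6 degrees). In form: [[hand, [tx, ty, tz], [rx, ry, rz]], ...]. A call has 1 to 10 rows; each row is the pose to reach, as a shift and turn from the pose commanded when the call began, along the tool's axes at that moment; what a row does not reach only later rows make up. A row lasts 1/8 s, in which the tool goes at most 62.5 mm and 10.7 degrees, less where a joint would pass 70% of its speed; a pose out of reach is approached as far as the arm can. A call with a gripper value outside its range is refused whole. The fingers move at their own pace and stop on an object; FORCE is the grip in N (left out, the last holds). Time passes only in rows, so rows that repeat a pose let the fingers close. It gives the time, the measured TCP pose, the force, the opening and the grip force at its end, in the units of the state.
- get_obs(): the state, without advancing time (a new reading comes with each control period).
- camera(name): name is "scene" or "top" or "wrist"; returns (picture, depth): 384x512x3 uint8, red, green, blue; 384x512 float32, mm along the optical axis (not along the pixel's ray), 0 where there is no reading.
- camera_info(name): a dict with "K" (3x3 intrinsics, pixels), "D" ([k1, k2, p1, p2, k3] as OpenCV has them; the pictures are not rectified), "R" (3x3) and "t" (3): a world point X has camera coordinates R X + t. Camera axes: x right, y down, z forward; pixel columns grow to the right and rows downward; lengths in mm; the calibration is good to about 2 mm. A picture is of the moment at which its call begins: read the wrist's pose just before it. camera_info takes no time and is no camera call; for the wrist camera it gives the pose at the moment of the call.
- sign_off(): hands the job in; it is judged then, once.
Trained networks look in the newest picture that a camera, given by its name, has taken for a name from the list of things; names that differ only in an ending like _2 or _b are one class to them, and where a whole thing is asked for, a point or a joint stands for the part that bears it (a point fixed in the world has none). Each returns a list of dicts, best first, with "confidence" (0 to 1); they miss things now and then, are a little off and sometimes report something else, mostly with a low value. They report only what shows in the picture. A call takes as long as a camera call.
- spot_in(camera, name): "point" ([x, y, z] in mm, in world coordinates, good to about 4 mm: the middle of the surface that is visible of it).
- cut_out(camera, name): "mask" (384x512 bool, what is visible of it).
The state is a dict: "time_s": time; "qpos": joint angles; "qd": joint speeds; "effort": joint torques, N m; "eef_pos": TCP position; "ee_rot": TCP orientation; "force": force on the tool from outside, world axes, zero at the start; "ft_torque": the same for the moment, N m; "grip_width": finger opening in mm; "grasp_force": force on a finger pad.
Only numpy, scipy, OpenCV 4.12 (cv2) and the standard library are available. Lean on these libraries where they do the work, as an engineer would, in place of code of your own. Each camera call takes 0.05 s, during which the arm holds its last target. There are 200 camera calls.

### The job

Lift the small calibrator vial out of the steel tray and stand it, fully home and let go, in the end cup of the photometer's turret (the cup next to the lever) while the turret is still at its load stop. Then take the ratchet lever and push it clockwise, counting its clicks, to the third click, which brings the vial in front of the lamp; do not run on to the fourth. The lever springs back if released, so finish while still holding it at the third click, at rest, for the reading to be taken; leave the bottle and the slide box standing in the tray.

Things in the scene. Friction and masses are not known exactly. Their poses are not given: they have to be found in the camera images.
- photometer: Fixed photometer: white base 250 x 300 x 34 mm, a display housing (104 mm high) along its back, round detector column (42 mm across, top at 96 mm) in the middle of an aluminium turret (radius 96 mm, disc top at 44 mm, saw-toothed rim with a pawl). Origin on the underside below the turret's upright axis; x from front (edge 90 mm before the axis) to back, y to the lamp (base from -135 to 165), z up.
- lamp (a point): Tip of the lamp's lens snout, 103 mm to the +y side of the turret's axis, 66 mm above the bench, on the grey lamp house (60 x 52 mm, top at 97 mm, its near face 111 mm from the axis).
- end_cup (a point): Floor centre of the turret's end cup, 47 mm above the bench, 78 mm from the axis; z up; turns with the turret. Four black cups stand 26 degrees (35 mm) apart; at the load stop the first faces the lamp and this, the last, faces the front. Round socket, 27 mm wide inside, flared to 30 mm at the mouth, rim 12 mm above this point. The lever's knob is 93 mm away on its other side.
- lever_knob (a point): Middle of the lever's upright black knob, 78 mm above the bench: a smooth fixed cylinder 18 mm across, from z 54 to 92 mm, on the end of a flat steel lever (15 mm wide, top at 50 mm) fixed to the turret 48 degrees round from the end cup. It moves on a circle of 125 mm radius about the turret's axis.
- turret (a joint): Turret angle, rad: 0 at the load stop, growing clockwise from above (knob goes from front right to front left). A click every 0.454; third 1.361, fourth 1.815, end 1.906. A spring pulls back (5 to 6 N at the knob); between clicks the push grows to 7 or 8 N, in the last 0.07 before a click it falls to about 3 N, then is back at 6 N. The pawl does not lock: let go, it runs back to 0.
- tray: Open stainless tray, fixed, 150 x 240 mm (x, y), walls 32 mm high and 3 mm thick, floor 3 mm thick. Origin at the centre of its underside, z up.
- vial: The calibrator vial: small squat brown vial with a ribbed cap, 23 mm across, 38 mm high, about 40 g, standing in the tray. Origin at the centre of its underside, z up along its axis.
- squat_bottle: Capped plastic bottle, 40 mm across, 56 mm high, standing in the tray; to be left there. Origin at the centre of its underside, z up.
- slides: Flat slip-lid box, 34 x 83 x 30 mm (x, y, z), lying along the tray's +x wall; to be left there. Origin at the centre of its underside, z up.

How it is judged (in metres and radians):
On the way, in this order (a step that is already met when the one before it is completed fails the run):
1. the vial is lifted out of the tray in the gripper (height (world z) of vial above 0.045 m and contact force between the fingers and vial above 0.5 N), for 0.2 s.
2. the vial stands home in the end cup, let go, the turret still at its load stop (horizontal distance between vial and end_cup below 0.005 m and z of vial in the frame of end_cup between -0.004 and 0.004 m and angle between vial's own z axis and vertical below 0.12 rad and contact force between the fingers and vial below 0.05 N and value of joint turret below 0.15 rad), for 0.2 s.
At the end, for the whole second after the job is handed in: The vial is upright, let go, in the end cup (within 5 mm of its centre, 4 mm of its floor); the turret rests at the third click (1.30 to 1.46 rad), the fingers on the knob with over 1 N, TCP within 60 mm of it; bottle and slide box upright in the tray (horizontal distance between vial and end_cup below 0.005 m and z of vial in the frame of end_cup between -0.004 and 0.004 m and angle between vial's own z axis and vertical below 0.12 rad and value of joint turret between 1.301 and 1.461 rad and velocity of joint turret between -0.05 and 0.05 rad/s and contact force between the fingers and photometer above 1 N and distance between the grasp point and lever_knob below 0.06 m and contact force between the fingers and vial below 0.05 N and horizontal distance between each of squat_bottle, slides and tray below 0.13 m and angle between each of squat_bottle, slides's own z axis and vertical below 0.3 rad and height (world z) of each of squat_bottle, slides below 0.02 m); the arm keeps its last pose, push and grip.
It fails at once if the turret was run on to the fourth click (value of joint turret above 1.724 rad).
It fails at once if the vial was tipped over (angle between vial's own z axis and vertical above 0.8 rad).
It fails at once if the bottle or the slide box was knocked over or taken out of the tray (angle between any of squat_bottle, slides's own z axis and vertical above 0.6 rad or height (world z) of any of squat_bottle, slides above 0.04 m).
It also fails if it takes over 72 s, if anything falls off the work surface, if the arm or the gripper's body presses on something with over 40 N, if the wrist force passes 120 N, or if a joint passes its speed limit or range.

## Working session

There is one attempt and no reset: what is moved stays moved. The work goes in short steps, Python scripts to look and compute and a shell command to move; the robot and the scene stay as the last step left them, time stands still between calls to the robot, and variables do not carry over. Pictures are saved under pics/ and viewed, at most 10 in all, crops included, and the job is handed in when it is done.

```bash
mkdir -p pics; cat > h.py <<'E'
from rig import *
import numpy as np, cv2
from scipy.spatial.transform import Rotation as Ro
def snap(c,fn=None):
    info=camera_info(c); p,d=camera(c)
    if fn: cv2.imwrite('pics/'+fn,cv2.cvtColor(p,cv2.COLOR_RGB2BGR))
    return p,d,info
def world(info,d,uv):
    "uv Nx2 pixels -> world via depth"
    uv=np.atleast_2d(np.array(uv,float)); K=np.array(info['K']);D=np.array(info['D'])
    n=cv2.undistortPoints(uv.reshape(-1,1,2),K,D).reshape(-1,2)
    z=d[uv[:,1].astype(int),uv[:,0].astype(int)][:,None]
    X=np.c_[n*z,z]; R=np.array(info['R']);t=np.array(info['t']).ravel()
    X=(X-t)@R; X[z[:,0]==0]=np.nan; return X
def plane(info,uv,h):
    uv=np.atleast_2d(np.array(uv,float)); K=np.array(info['K']);D=np.array(info['D'])
    n=cv2.undistortPoints(uv.reshape(-1,1,2),K,D).reshape(-1,2)
    R=np.array(info['R']);t=np.array(info['t']).ravel()
    ray=np.c_[n,np.ones(len(n))]@R; C=-R.T@t
    return C+ray*((h-C[2])/ray[:,2])[:,None]
def R_tool():
    q=get_obs()['ee_rot']; return Ro.from_quat([q[1],q[2],q[3],q[0]])
E
python3 - <<'E'
from h import *
o=get_obs(); print({k:np.round(v,3) for k,v in o.items()}); print(R_tool().as_matrix().round(3))
for c in('top','scene'):
    p,d,i=snap(c,c+'0.png'); print(c,'cam at',(-np.array(i['R']).T@np.array(i['t']).ravel()).round())
    for n in('vial','squat_bottle','slides','tray','photometer','end_cup','lever_knob','turret','lamp'):
        try: print(n,[(np.round(r['point']),round(r['confidence'],2)) for r in spot_in(c,n)[:3]])
        except Exception as e: print(n,e)
E
```

```text
{'time_s': np.float64(0.0), 'qpos': array([-1.401,  0.131,  1.489, -0.   ,  1.523, -0.085]), 'qd': array([-0.   , -0.001, -0.   , -0.   , -0.   ,  0.   ]), 'effort': array([-1.0000e-03, -5.5984e+01, -4.9176e+01,  7.7000e-02,  3.5000e-02,
       -0.0000e+00]), 'eef_pos': array([ 151.158, -580.088,  236.404]), 'ee_rot': array([-0.001,  0.992,  0.127, -0.   ]), 'force': array([-0.932, -0.165,  0.604]), 'ft_torque': array([-0.024, -0.011, -0.021]), 'grasp_force': np.float64(0.0), 'grip_width': np.float64(92.807)}
[[ 0.968  0.252 -0.   ]
 [ 0.252 -0.968  0.002]
 [ 0.    -0.002 -1.   ]]
top cam at [ 433.   47. 1107.]
vial [(array([501., 193.,  40.]), 0.55)]
squat_bottle [(array([484., 308.,  46.]), 0.73)]
slides [(array([562., 290.,  30.]), 0.92)]
tray [(array([515., 253.,   6.]), 0.91)]
photometer [(array([ 599., -101.,   44.]), 0.75)]
end_cup [(array([ 555., -128.,   43.]), 0.67)]
lever_knob [(array([ 557., -125.,   47.]), 0.92)]
turret [(array([ 558., -130.,   43.]), 0.83)]
lamp [(array([597., -98.,  45.]), 0.56)]
scene cam at [-85. 792. 698.]
vial [(array([492., 201.,  27.]), 0.71)]
squat_bottle [(array([477., 319.,  38.]), 0.81)]
slides [(array([554., 301.,  29.]), 0.68)]
tray [(array([518., 253.,   4.]), 0.97)]
photometer [(array([574., -53.,  50.]), 0.83)]
end_cup [(array([ 530., -121.,   48.]), 0.91)]
lever_knob [(array([ 525., -123.,   45.]), 0.69)]
turret [(array([475., 322.,  38.]), 0.69), (array([ 528., -121.,   45.]), 0.56)]
lamp [(array([571., -50.,  51.]), 0.96), (array([ 523., -121.,   46.]), 0.18)]
```

View pics/top0.png

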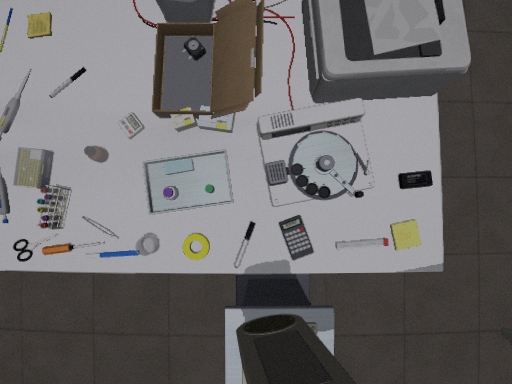

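View pics/scene0.png

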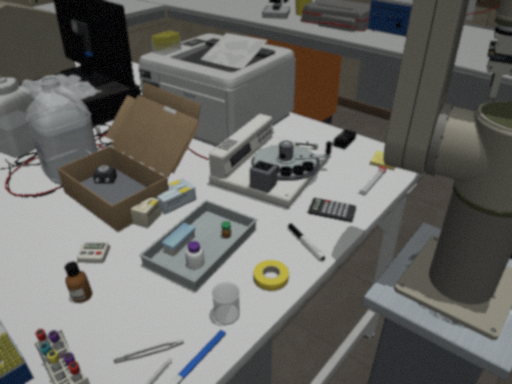

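The top picture shows the green-capped vial at (210,188) in the tray, the bottle at (169,192) and the slides at (180,165). The photometer's column is at (326,163), its cups run from (297,169) to (324,192), and the knob is at (359,194). The scene view agrees, with the vial at (226,229). Next I'll bring the wrist camera over the photometer.

```bash
python3 -m creep '[[1,[11,-8.5,-2.5],[0,0,0]],[1,[11,-8.5,-2.5],[0,0,0]],[1,[11,-8.5,-2.5],[0,0,0]],[1,[11,-8.5,-2.5],[0,0,0]],[1,[11,-8.5,-2.5],[0,0,0]],[1,[11,-8.5,-2.5],[0,0,0]],[1,[11,-8.5,-2.5],[0,0,0]],[1,[11,-8.5,-2.5],[0,0,0]],[1,[11,-8.5,-2.5],[0,0,0]],[1,[11,-8.5,-2.5],[0,0,0]]]' 20
python3 -m creep '[[1,[0,0,0],[0,0,0]],[1,[0,0,0],[0,0,0]]]'
python3 - <<'E'
from h import *
o=get_obs(); print(o['time_s'],o['eef_pos'],o['qd'].round(3)); print(R_tool().as_matrix().round(3))
p,d,i=snap('wrist','w1.png'); print((-np.array(i['R']).T@np.array(i['t']).ravel()).round(),np.array(i['R']).round(2),i['K'])
for n in('end_cup','lever_knob','turret'):
    print(n,[(np.round(r['point']),round(r['confidence'],2)) for r in spot_in('wrist',n)[:3]])
E
```

```text
time_s: 2.25
eef_pos: [493.4, -137.3, 338.4]
ee_rot: [-0.0, 0.992, 0.13, 0.001]
force: [-0.3, 0.3, 0.8]
grip_width: 93.0
grasp_force: 0.0
time_s: 2.5
eef_pos: [490.6, -141.8, 337.1]
ee_rot: [0.0, 0.992, 0.126, -0.0]
force: [0.5, 0.5, -0.9]
grip_width: 92.9
grasp_force: 0.0
2.5 [ 490.60901469 -141.82541388  337.06566786] [-0.01  -0.005 -0.002  0.001 -0.002  0.005]
[[ 0.968  0.25  -0.001]
 [ 0.25  -0.968 -0.   ]
 [-0.001 -0.    -1.   ]]
[ 562. -123.  485.] [[ 0.25 -0.97  0.  ]
 [-0.93 -0.24  0.27]
 [-0.26 -0.07 -0.96]] [[271.48717387   0.         258.45189474]
 [  0.         271.48717387 193.27951717]
 [  0.           0.           1.        ]]
end_cup [(array([ 567., -127.,   43.]), 0.86)]
lever_knob [(array([ 559., -128.,   45.]), 0.74)]
turret [(array([ 563., -126.,   43.]), 0.79)]
```

View pics/w1.png

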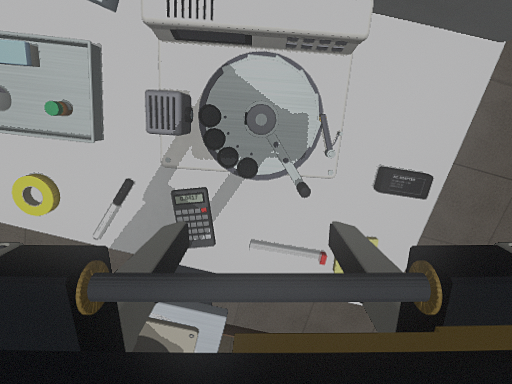

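The wrist picture shows the column at (261,119) and the cups at (210,115), (214,139), (228,157) and (247,168), with the last being the end cup. The knob top is at (304,190), and the vial's green cap is at (53,107). I'll turn these into world positions from depth and from the second (top) view.

```bash
python3 - <<'E'
from h import *
v,u=np.mgrid[:384,:512]; uv=np.c_[u.ravel(),v.ravel()]
def pts(i,d): return world(i,d,uv).reshape(384,512,3)
def circ(P):  # algebraic circle fit
    A=np.c_[2*P[:,:2],np.ones(len(P))]; s=np.linalg.lstsq(A,(P[:,:2]**2).sum(1),rcond=None)[0]
    return s[:2],np.sqrt(s[2]+s[:2]@s[:2])
for c,col,kn,cups in(('wrist',(261,119),(304,190),[(210,115),(214,139),(228,157),(247,168)]),('top',(326,163),(359,194),[(297,169),(302,181),(312,189),(324,192)])):
    p,d,i=snap(c); W=pts(i,d)
    for nm,(a,b) in [('col',col),('knob',kn)]+[('cup',q) for q in cups]:
        r=14 if c=='wrist' else 7
        w=W[b-r:b+r,a-r:a+r].reshape(-1,3); w=w[np.isfinite(w[:,2])]
        lo={'col':88,'knob':82,'cup':53}[nm]; m=w[(w[:,2]>lo)&(w[:,2]<lo+18)]
        if len(m)>5:
            e=cv2.minEnclosingCircle(m[:,:2].astype(np.float32)); print(c,nm,len(m),'mean',m.mean(0).round(1),'enc',np.round(e[0],1),round(e[1],1))
        else: print(c,nm,len(m), w[:,2].min(),w[:,2].max())
    w=W.reshape(-1,3)
    m=cut_out(c,'vial')
    if m:
        M=m[0]['mask']; w=W[M]; w=w[np.isfinite(w[:,2])]; t=w[w[:,2]>36]
        ys,xs=np.nonzero(M); print(c,'vial',m[0]['confidence'],xs.mean(),ys.mean(),len(w),'top',t.mean(0).round(1),len(t),w[:,2].max().round(1),'enc',np.round(cv2.minEnclosingCircle(t[:,:2].astype(np.float32)),1) if 0 else '')
    for nm,(a,b),h in[('col',col,96),('knob',kn,92)]+[('cup',q,59) for q in cups]: print('  plane',nm,plane(i,[(a,b)],h).round(1))
# tilt-free rim of disc in wrist
E
```

```text
wrist col 679 mean [ 562.  -126.6   96.5] enc [ 561.4 -127.2] 20.8
wrist knob 117 mean [ 476.7 -216.8   91.5] enc [ 475.9 -218. ] 9.0
wrist cup 148 mean [546.3 -48.8  58.7] enc [546.1 -50.9] 18.1
wrist cup 178 mean [515.4 -62.9  58.6] enc [519.  -65.7] 24.9
wrist cup 175 mean [491.5 -90.5  58.6] enc [490.6 -91. ] 24.9
wrist cup 150 mean [ 483.3 -121.9   58.6] enc [ 486.6 -120.4] 22.6
wrist vial 0.73 57.32963988919668 108.32686980609418 359 top [496.5 196.8  40.5] 199 43.5 enc 
  plane col [[ 562.2 -127.1   96. ]]
  plane knob [[ 479.  -215.5   92. ]]
  plane cup [[548.5 -51.3  59. ]]
  plane cup [[515.1 -64.7  59. ]]
  plane cup [[493.3 -91.9  59. ]]
  plane cup [[ 483.9 -125.    59. ]]
top col 152 mean [ 563.6 -122.3   96.3] enc [ 562.8 -122.9] 20.1
top knob 0 664.8123728268749 736.7935676783085
top cup 43 mean [547.5 -50.9  58.8] enc [545.3 -51.4] 19.8
top cup 49 mean [517.1 -64.1  58.5] enc [516.  -59.7] 24.6
top cup 35 mean [495.1 -84.3  57.9] enc [494.9 -87.3] 18.6
top cup 0 34.05231459023134 449.3024281673284
top vial 0.37 209.734375 188.40625 64 top [496.9 199.4  41.3] 50 45.1 enc 
  plane col [[ 559.8 -123.7   96. ]]
  plane knob [[ 476.  -212.1   92. ]]
  plane cup [[548.  -48.8  59. ]]
  plane cup [[514.5 -62.3  59. ]]
  plane cup [[492.1 -89.8  59. ]]
  plane cup [[ 483.5 -123.    59. ]]
```

The axis is at about (562,-127) with column top z 96. The first and last cups are 78° apart at radius 78, and the knob is at about (477,-217) with radius 124 and top z 91.5. All of that fits the text. The vial is near (497,197) with its top at 41. Next I'll hover beside it for a close look.

```bash
python3 -m creep '[[0.1,[1.5,-8.2,0],[0,0,0]],[0.1,[1.5,-8.2,2],[0,0,0]],[0.1,[1.5,-8.2,4],[0,0,0]],[0.1,[1.5,-8.2,4],[0,0,0]],[0.1,[1.5,-8.2,4],[0,0,0]],[0.1,[1.5,-8.2,4],[0,0,0]],[0.1,[1.5,-8.2,4],[0,0,0]],[0.1,[1.5,-8.2,4],[0,0,0]],[0.1,[1.5,-8.2,4],[0,0,0]],[0.1,[1.5,-8.2,4],[0,0,0]]]' 
cat > v.py <<'E'
from h import *
import sys
o=get_obs(); print(o['time_s'],o['eef_pos'],o['qd'].round(3))
p,d,i=snap('wrist',sys.argv[1]); W=world(i,d,np.stack(np.meshgrid(np.arange(512),np.arange(384)),-1).reshape(-1,2)).reshape(384,512,3)
m=cut_out('wrist','vial'); 
for r in m[:2]:
    M=r['mask']; w=W[M]; w=w[np.isfinite(w[:,2])]; zt=np.percentile(w[:,2],95); t=w[w[:,2]>zt-4]
    ys,xs=np.nonzero(M); print('vial',r['confidence'],xs.min(),xs.max(),ys.min(),ys.max(),'ztop',zt.round(1),'mean',t.mean(0).round(1),len(t),cv2.minEnclosingCircle(t[:,:2].astype(np.float32)))
K=np.array(i['K']); e=cv2.projectPoints(np.array([o['eef_pos']]),cv2.Rodrigues(np.array(i['R']))[0],np.array(i['t']).ravel(),K,np.array(i['D']))[0]; print('TCP px',e.ravel().round(1))
E
python3 v.py w2.png; python3 v.py w3.png | head -1
```

```text
time_s: 4.15
eef_pos: [467.8, 190.9, 178.7]
ee_rot: [-0.0, 0.992, 0.126, 0.001]
force: [0.2, -0.8, 0.6]
grip_width: 50.6
grasp_force: 0.0
4.15 [467.75954766 190.92544274 178.68849065] [ 0.002  0.002  0.005  0.002 -0.001  0.002]
vial 0.67 248 268 148 172 ztop 42.1 mean [496.5 198.7  41. ] 354 ((496.2614440917969, 198.50180053710938), 11.30228042602539)
TCP px [258.3 245.9]
4.25 [467.40611085 191.12372289 178.23631905] [ 0.006  0.005  0.004  0.002 -0.002  0.002]
```

View pics/w2.png

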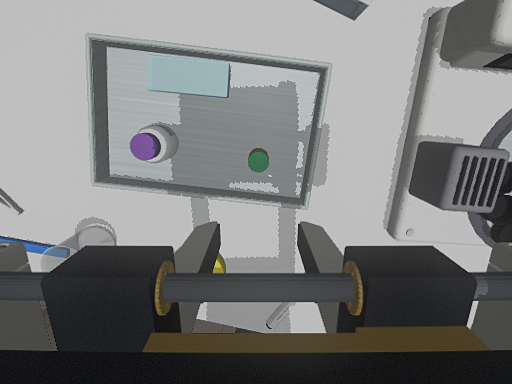

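The close view shows the vial's cap at (258,159), in line with the TCP column at 258. It clears the right wall, which is at about (312,150), by roughly 60 mm. The two views agree on (496.4,198.5) with the top at 41. I'll go straight down and grip high on the vial, at TCP z of about 38.

```bash
python3 -m creep '[[0.1,[0.75,0,1],[0,0,0]],[0.1,[0.75,0,2],[0,0,0]],[0.1,[0.75,0,2.8],[0,0,0]],[0.1,[0.75,0,3.2],[0,0,0]],[0.1,[0.75,0,3.5],[0,0,0]],[0.1,[0.75,0,3.5],[0,0,0]],[0.1,[0.75,0,3.5],[0,0,0]]]'
python3 -m creep '[[-0.6,[0,0,0],[0,0,0]],[-0.9,[0,0,0],[0,0,0]],[-0.9,[0,0,0],[0,0,0]],[-0.9,[0,0,0],[0,0,0]],[-0.9,[0,0,0],[0,0,0]]]' 15
python3 v.py w4.png
```

```text
time_s: 5.22
eef_pos: [496.7, 199.7, 38.7]
ee_rot: [-0.0, 0.992, 0.127, 0.001]
force: [0.8, -0.1, -0.6]
grip_width: 51.1
grasp_force: 0.0
time_s: 5.85
eef_pos: [495.9, 199.5, 37.6]
ee_rot: [-0.0, 0.992, 0.127, 0.0]
force: [-0.6, 0.1, 1.9]
grip_width: 21.4
grasp_force: 15.0
5.85 [495.88022437 199.4552448   37.60061625] [ 0.001  0.    -0.001 -0.001  0.     0.   ]
vial 0.84 240 277 211 265 ztop 41.9 mean [496.9 199.6  41. ] 1103 ((496.1190185546875, 199.23721313476562), 11.714491844177246)
TCP px [258.3 245.9]
```

Gripped (width 21.4 mm, 15 N). I'll lift it and carry it to a point just short of the end cup for a look.

```bash
python3 -m creep '[[-0.9,[0,0,-0.5],[0,0,0]],[-0.9,[0,0,-1.5],[0,0,0]],[-0.9,[0,0,-2.7],[0,0,0]],[-0.9,[0,0,-3.3],[0,0,0]],[-0.9,[-0.5,1,-3.3],[0,0,0]],[-0.9,[-1,2,-3.3],[0,0,0]],[-0.9,[-1.7,3.2,-3.3],[0,0,0]],[-0.9,[-2.2,4.4,-3.3],[0,0,0]],[-0.9,[-2.7,5.6,-3.3],[0,0,0]],[-0.9,[-3,6.6,-3.3],[0,0,0]]]'
python3 -m creep '[[-0.9,[-0.1,0.6,0],[0,0,0]],[-0.9,[-0.2,1,0],[0,0,0]],[-0.9,[-0.2,1.15,0],[0,0,0]],[-0.9,[-0.2,1.15,0],[0,0,0]],[-0.9,[-0.2,1.15,0],[0,0,0]]]'
python3 v.py w5.png
```

```text
time_s: 7.2
eef_pos: [445.5, -88.1, 169.4]
ee_rot: [0.0, 0.992, 0.127, 0.0]
force: [0.3, 0.5, -0.8]
grip_width: 21.5
grasp_force: 15.0
time_s: 7.82
eef_pos: [450.1, -132.0, 169.3]
ee_rot: [-0.0, 0.992, 0.128, -0.0]
force: [0.3, 0.3, -0.8]
grip_width: 21.9
grasp_force: 15.0
7.825 [ 450.09012897 -132.04575356  169.34653096] [ 0.002 -0.001  0.001 -0.002  0.    -0.   ]
TCP px [258.3 245.9]
```

View pics/w5.png

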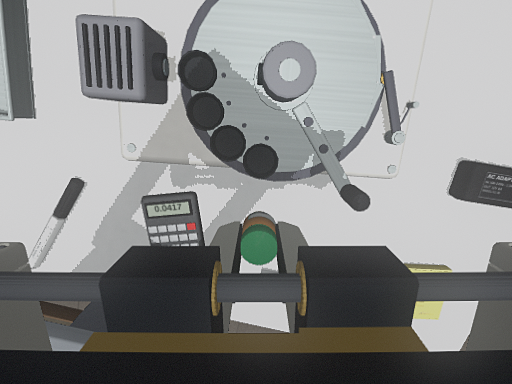

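The end cup is at (260,161), the held vial's cap at (259,240), the knob top at (357,197) and the column top at (289,68). Now I'll measure the cups and axis precisely from here.

```bash
cat > cup.py <<'E'
from h import *
o=get_obs(); p,d,i=snap('wrist'); g=p.astype(int).max(2)
W=world(i,d,np.stack(np.meshgrid(np.arange(512),np.arange(384)),-1).reshape(-1,2)).reshape(384,512,3)
def enc(w): c,r=cv2.minEnclosingCircle(w[:,:2].astype(np.float32)); return np.round(c,1),round(r,1)
def box(a,b,r): return W[b-r:b+r,a-r:a+r].reshape(-1,3),g[b-r:b+r,a-r:a+r].ravel()
w,_=box(289,68,35); t=w[(w[:,2]>93)&(w[:,2]<100)]; print('col',t.mean(0).round(1),enc(t))
w,_=box(357,197,18); t=w[(w[:,2]>88)&(w[:,2]<96)]; print('knob',t.mean(0).round(1),enc(t))
for a,b in[(198,70),(206,110),(228,142),(260,161)]:
    w,_=box(a,b,20); t=w[(w[:,2]>57)&(w[:,2]<61)]; f=w[(w[:,2]>44.5)&(w[:,2]<50)]
    # dark blob in image: centroid
    m=(g<50).astype(np.uint8); x0,y0=a-18,b-18; gray=cv2.cvtColor(p,cv2.COLOR_RGB2GRAY)
    print('cup rim',len(t),t.mean(0).round(1),np.median(t[:,:2],0).round(1),enc(t),'floor',len(f),f.mean(0).round(1) if len(f) else '')
big=cv2.resize(p[50:210,170:400],None,fx=3.4,fy=3.4,interpolation=cv2.INTER_CUBIC)
big=np.clip(255*(big/255.)**.45,0,255).astype(np.uint8)
cv2.imwrite('pics/crop.png',cv2.cvtColor(big,cv2.COLOR_RGB2BGR))
E
python3 cup.py
```

```text
col [ 561.2 -126.6   96.5] (array([ 561.4, -126.7]), 20.9)
knob [ 476.2 -216.8   92.1] (array([ 475.6, -217.8]), 9.1)
cup rim 353 [548.1 -48.6  59.1] [549.3 -46.6] (array([547. , -49.9]), 17.1) floor 886 [548.7 -50.9  47.3]
cup rim 355 [514.7 -64.   59.1] [513.7 -62.8] (array([516.8, -67.6]), 21.1) floor 858 [516.7 -65.   47.2]
cup rim 371 [492.7 -90.9  59.1] [492.7 -90. ] (array([490.3, -90.9]), 22.9) floor 862 [494.5 -91.1  47.2]
cup rim 319 [ 483.9 -122.5   59.1] [ 485.1 -121. ] (array([ 486. , -122.1]), 20.9) floor 803 [ 485.6 -125.2   47.1]
```

View pics/crop.png

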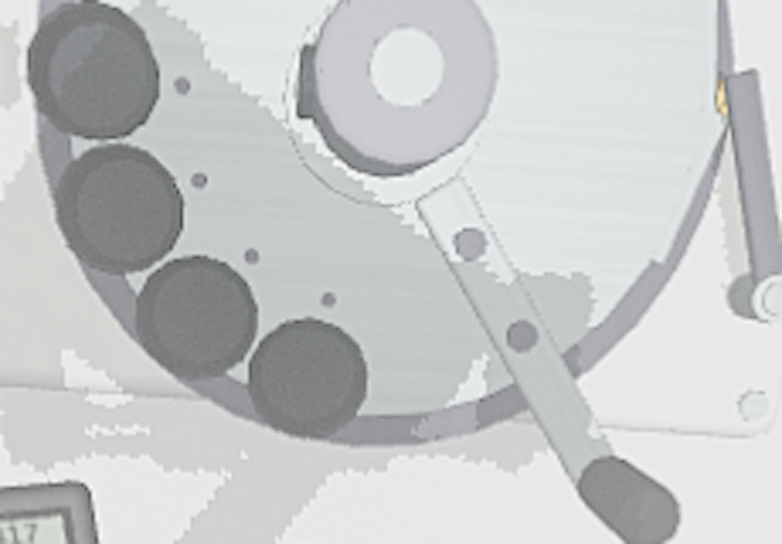

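The rims measure z 59.1 and the floors z 47.2, as the text says. The axis is (561.4,-126.7), and fitting all four cups plus the lever puts the end cup at about (483.6,-124.5). I'll move above it and check the vial's offset in the same camera before lowering.

```bash
python3 -m creep '[[-0.9,[0.4,0,0],[0,0,0]],[-0.9,[0.85,0.03,0.3],[0,0,0]],[-0.9,[0.85,0.03,0.9],[0,0,0]],[-0.9,[0.85,0.03,1.5],[0,0,0]],[-0.9,[0.85,0.03,1.7],[0,0,0]],[-0.9,[0.85,0.03,1.7],[0,0,0]],[-0.9,[0.85,0.03,1.7],[0,0,0]]]'
python3 v.py w6.png; python3 - <<'E'
from h import *
p,d,i=snap('wrist')
W=world(i,d,np.stack(np.meshgrid(np.arange(512),np.arange(384)),-1).reshape(-1,2)).reshape(384,512,3)
m=(p[...,1].astype(int)-p[...,0]>25); m[:, :200]=0; m[:,320:]=0; w=W[m]; w=w[np.isfinite(w[:,2])]; print(len(w),w.mean(0).round(1), w[w[:,2]>np.percentile(w[:,2],60)-1.5].mean(0).round(1))
cv2.imwrite('pics/c6.png',cv2.cvtColor(cv2.resize(p[:280,130:400],None,fx=2,fy=2),cv2.COLOR_RGB2BGR))
E
```

```text
time_s: 8.85
eef_pos: [484.0, -125.7, 102.7]
ee_rot: [0.0, 0.992, 0.127, 0.001]
force: [-0.9, 0.4, -0.3]
grip_width: 21.6
grasp_force: 15.0
8.85 [ 484.00434504 -125.68696162  102.65909067] [-0.002 -0.005 -0.004  0.001 -0.001 -0.001]
vial 0.85 240 277 211 265 ztop 106.9 mean [ 485.1 -125.5  106.1] 1103 ((484.2516784667969, -125.55705261230469), 11.566813468933105)
TCP px [258.3 245.9]
1214 [ 486.2 -125.2  105.2] [ 485.  -125.5  106.1]
```

View pics/c6.png

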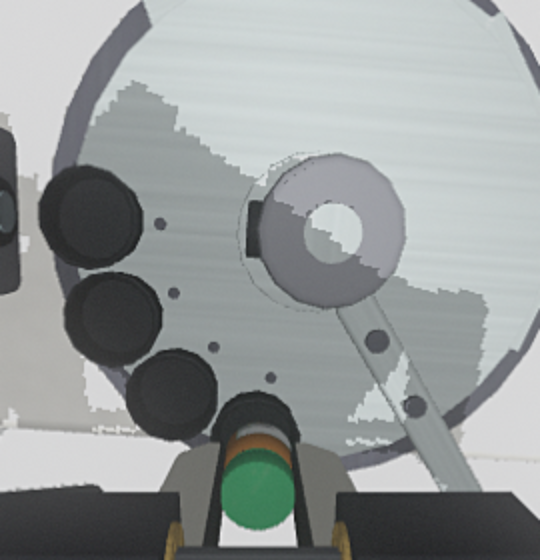

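The end cup's black rim shows around (256,430) in the crop, directly below the vial. The vial top measures (484.5,-125.5), so it is about 1 mm off. Lowering gently.

```bash
python3 -m creep '[[-0.9,[-0.01,-0.02,0.1],[0,0,0]],[-0.9,[-0.01,-0.02,0.2],[0,0,0]],[-0.9,[-0.01,-0.02,0.3],[0,0,0]],[-0.9,[-0.01,-0.02,0.4],[0,0,0]],[-0.9,[-0.01,-0.02,0.45],[0,0,0]],[-0.9,[-0.01,-0.02,0.45],[0,0,0]],[-0.9,[-0.01,-0.02,0.45],[0,0,0]]]'
```

```text
time_s: 9.88
eef_pos: [482.8, -124.8, 83.6]
ee_rot: [0.0, 0.992, 0.127, 0.0]
force: [0.4, -0.7, -1.0]
grip_width: 21.6
grasp_force: 15.0
```

```bash
python3 -m creep '[[-0.9,[0,0,0.03],[0,0,0]],[-0.9,[0,0,0.05],[0,0,0]],[-0.9,[0,0,0.05],[0,0,0]],[-0.9,[0,0,0.05],[0,0,0]]]'
```

```text
time_s: 10.38
eef_pos: [482.8, -124.8, 81.6]
ee_rot: [0.0, 0.992, 0.127, 0.0]
force: [-0.8, 0.7, 1.5]
grip_width: 21.8
grasp_force: 15.0
```

Home (bottom at about 47, contact force rising). I'll release, wait, then rise.

```bash
python3 -m creep '[[-0.3,[0,0,0],[0,0,0]],[-0.1,[0,0,0],[0,0,0]],[-0.1,[0,0,0],[0,0,0]],[-0.1,[0,0,0],[0,0,0]],[-0.1,[0,0,-0.3],[0,0,0]],[-0.1,[0,0,-0.8],[0,0,0]],[-0.1,[-0.4,0,-1.6],[0,0,0]],[-0.1,[-0.8,0,-2],[0,0,0]],[-0.1,[-0.8,0,-2],[0,0,0]],[-0.1,[-0.8,0,-2],[0,0,0]]]'
python3 v.py w7.png; python3 - <<'E'
from h import *
p,d,i=snap('wrist')
W=world(i,d,np.stack(np.meshgrid(np.arange(512),np.arange(384)),-1).reshape(-1,2)).reshape(384,512,3)
g=p.max(2)
t=W[(W[...,2]>87)&(W[...,2]<95)&(np.hypot(W[...,0]-476,W[...,1]+217)<25)]
print('knob',len(t),t.mean(0),cv2.minEnclosingCircle(t[:,:2].astype(np.float32)))
E
```

```text
time_s: 11.62
eef_pos: [451.9, -132.7, 161.2]
ee_rot: [-0.0, 0.992, 0.127, 0.0]
force: [-0.4, 0.1, 0.4]
grip_width: 41.4
grasp_force: 0.0
11.625 [ 451.90556456 -132.73143802  161.22702428] [ 0.006  0.019  0.007  0.001 -0.001 -0.002]
vial 0.8 246 272 152 182 ztop 86.2 mean [ 483.3 -125.1   85. ] 569 ((483.04058837890625, -125.12034606933594), 11.448126792907715)
vial 0.31 173 385 0 216 ztop 58.8 mean [ 505.  -117.    66.5] 2030 ((512.6743774414062, -130.09481811523438), 103.09858703613281)
TCP px [258.3 245.9]
knob 359 [ 476.33588634 -216.58421562   91.84347667] ((476.0731201171875, -217.7820587158203), 9.085291862487793)
```

View pics/w7.png

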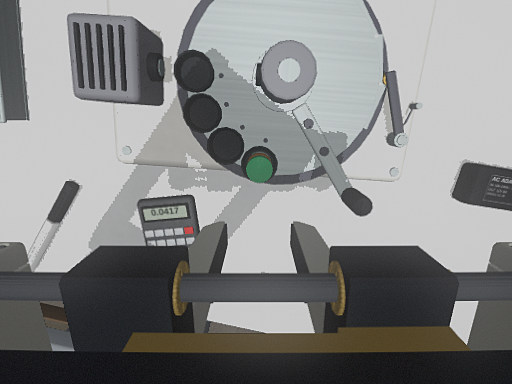

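The vial stands home in the end cup. Its cap is at (260,165), measured at (483.2,-125.1) with top z 85, which matches 47+38. The knob's axis is (476.1,-217.7) at radius 124.7, 46.9° round from -x, with its top at (357,200) in the picture. I'll move above it with the closing line tangential (yaw 14.6→46.9).

```bash
python3 -m creep '[[-0.1,[0,0.8,0],[0,0,-1.5]],[-0.1,[0.05,1.6,0],[0,0,-3]],[-0.1,[0.05,2.2,0.3],[0,0,-4.5]],[-0.1,[0.05,2.2,0.7],[0,0,-5.4]],[-0.1,[0.05,2.2,0.9],[0,0,-5.4]],[-0.1,[0.05,2.2,0.9],[0,0,-5.4]],[-0.1,[0.05,2.2,0.9],[0,0,-5.4]]]'
python3 - <<'E'
from h import *
o=get_obs(); R=R_tool(); p,d,i=snap('wrist')
W=world(i,d,np.stack(np.meshgrid(np.arange(512),np.arange(384)),-1).reshape(-1,2)).reshape(384,512,3)
t=W[(W[...,2]>87)&(W[...,2]<95)&(np.hypot(W[...,0]-476,W[...,1]+217)<20)]
c,r=cv2.minEnclosingCircle(t[:,:2].astype(np.float32)); x=R.as_matrix()[:,0]
print(o['eef_pos'],'yaw',np.degrees(np.arctan2(x[1],x[0])),'knob',len(t),t.mean(0),c,r)
print('shift units',R.inv().apply([c[0]-o['eef_pos'][0],c[1]-o['eef_pos'][1],78-o['eef_pos'][2]])/40)
E
```

```text
time_s: 12.65
eef_pos: [476.2, -217.3, 125.9]
ee_rot: [0.0, 0.917, 0.398, 0.0]
force: [0.1, 1.0, -0.5]
grip_width: 41.6
grasp_force: 0.0
[ 476.15115254 -217.3336752   125.94376045] yaw 46.95605756893763 knob 459 [ 476.45251316 -216.86026399   91.92128052] (475.7391052246094, -217.4027862548828) 8.851592063903809
shift units [-0.00850774 -0.00709175  1.19858835]
```

```bash
python3 -m creep '[[-0.1,[0,0,0.4],[0,0,0]],[-0.1,[0,0,0.8],[0,0,0]],[-0.1,[0,0,1.1],[0,0,0]],[-0.1,[0,0,1.1],[0,0,0]],[-0.5,[0,0,1.1],[0,0,0]],[-0.9,[0,0,1.1],[0,0,0]],[-0.9,[0,0,1.1],[0,0,0]],[-0.9,[0,0,1.1],[0,0,0]],[-0.9,[0,0,1.1],[0,0,0]],[-0.9,[0,0,1.1],[0,0,0]]]' 30
cat > arc.py <<'E'
from h import *
import sys
A=np.array([561.4,-126.7]); o=get_obs(); R=R_tool().as_matrix(); P=o['eef_pos']; v=P[:2]-A
a0=np.arctan2(-v[1],-v[0]); yaw=np.arctan2(R[1,0],R[0,0]); r=np.hypot(*v)
print('a',np.degrees(a0).round(2),'turret~',(np.radians(46.9)-a0).round(3),'r',r.round(1),'yaw',np.degrees(yaw).round(2),'F',o['force'].round(1),'Ft(cw)',(o['force'][:2]@[-np.sin(a0),np.cos(a0)]).round(1))
for s in map(float,sys.argv[1:]):   # turret angles to reach
    a=np.radians(46.9)-s; T=A+124.7*np.array([-np.cos(a),-np.sin(a)]); D=R.T@np.r_[T-P[:2],0]/40
    print(s,D[:2].round(3),'rz',(-(np.degrees(a-yaw))/6).round(2))
E
python3 arc.py .08 .16 .24 .32 .4 .45
```

```text
time_s: 13.95
eef_pos: [476.0, -217.6, 82.0]
ee_rot: [0.0, 0.917, 0.399, 0.0]
force: [-2.5, 1.1, 5.7]
grip_width: 17.5
grasp_force: 30.0
a 46.78 turret~ 0.002 r 124.7 yaw 47.0 F [-2.5  1.1  5.7] Ft(cw) 2.6
0.08 [ 0.01  -0.243] rz 0.78
0.16 [ 0.04 -0.49] rz 1.54
0.24 [ 0.09  -0.734] rz 2.31
0.32 [ 0.16  -0.974] rz 3.07
0.4 [ 0.248 -1.207] rz 3.84
0.45 [ 0.312 -1.349] rz 4.31
```

Gripped at 30 N, with the TCP at radius 124.7. Pushing along the arc to the first click.

```bash
python3 -m creep '[[-0.9,[0,-0.12,0],[0,0,0.4]],[-0.9,[0.01,-0.24,0],[0,0,0.78]],[-0.9,[0.02,-0.37,0],[0,0,1.15]],[-0.9,[0.04,-0.49,0],[0,0,1.54]],[-0.9,[0.09,-0.73,0],[0,0,2.31]],[-0.9,[0.16,-0.97,0],[0,0,3.07]],[-0.9,[0.25,-1.21,0],[0,0,3.84]],[-0.9,[0.31,-1.35,0],[0,0,4.3]],[-0.9,[0.31,-1.35,0],[0,0,4.3]],[-0.9,[0.31,-1.35,0],[0,0,4.3]]]'
python3 arc.py .5 .58 .66 .74 .82 .9
```

```text
time_s: 15.2
eef_pos: [445.1, -171.7, 81.9]
ee_rot: [0.0, 0.983, 0.185, 0.0]
force: [-1.9, 1.0, 6.2]
grip_width: 17.6
grasp_force: 30.0
a 21.15 turret~ 0.449 r 124.7 yaw 21.27 F [-1.9  1.   6.2] Ft(cw) 1.6
0.5 [ 0.003 -0.157] rz 0.5
0.58 [ 0.026 -0.406] rz 1.27
0.66 [ 0.069 -0.651] rz 2.03
0.74 [ 0.131 -0.893] rz 2.79
0.82 [ 0.213 -1.128] rz 3.56
0.9 [ 0.313 -1.357] rz 4.32
```

```bash
python3 -m creep '[[-0.9,[0,-0.08,0],[0,0,0.25]],[-0.9,[0,-0.16,0],[0,0,0.5]],[-0.9,[0.01,-0.28,0],[0,0,0.9]],[-0.9,[0.03,-0.41,0],[0,0,1.27]],[-0.9,[0.07,-0.65,0],[0,0,2.03]],[-0.9,[0.13,-0.89,0],[0,0,2.8]],[-0.9,[0.21,-1.13,0],[0,0,3.56]],[-0.9,[0.31,-1.36,0],[0,0,4.32]],[-0.9,[0.31,-1.36,0],[0,0,4.32]],[-0.9,[0.31,-1.36,0],[0,0,4.32]]]'
python3 arc.py .95 1.03 1.11 1.19 1.25 1.3 1.34 1.375
python3 - <<'E'
from h import *
p,d,i=snap('wrist')
cv2.imwrite('pics/c9.png',cv2.cvtColor(p,cv2.COLOR_RGB2BGR))
E
```

```text
time_s: 16.45
eef_pos: [437.2, -116.2, 81.9]
ee_rot: [-0.0, 0.999, -0.041, 0.001]
force: [0.8, 0.2, 6.9]
grip_width: 17.3
grasp_force: 30.0
a -4.83 turret~ 0.903 r 124.7 yaw -4.65 F [0.8 0.2 6.9] Ft(cw) 0.3
0.95 [ 0.003 -0.147] rz 0.48
1.03 [ 0.026 -0.395] rz 1.24
1.11 [ 0.068 -0.641] rz 2.01
1.19 [ 0.13  -0.883] rz 2.77
1.25 [ 0.189 -1.06 ] rz 3.35
1.3 [ 0.246 -1.205] rz 3.82
1.34 [ 0.297 -1.319] rz 4.21
1.375 [ 0.345 -1.417] rz 4.54
```

View pics/c9.png

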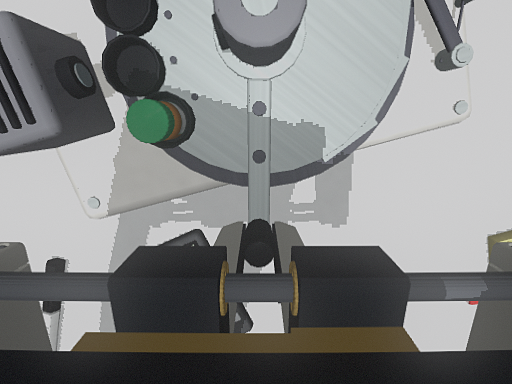

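The lever (column 258) lies exactly along the tool with the knob at (259,240) between the fingers, and the vial is riding in its cup at (150,120). We're at two clicks, so on to the third, slowing near the end.

```bash
python3 -m creep '[[-0.9,[0,-0.15,0],[0,0,0.48]],[-0.9,[0.03,-0.4,0],[0,0,1.24]],[-0.9,[0.07,-0.64,0],[0,0,2.0]],[-0.9,[0.13,-0.88,0],[0,0,2.77]],[-0.9,[0.19,-1.06,0],[0,0,3.35]],[-0.9,[0.25,-1.2,0],[0,0,3.82]],[-0.9,[0.3,-1.32,0],[0,0,4.2]],[-0.9,[0.34,-1.41,0],[0,0,4.53]],[-0.9,[0.34,-1.41,0],[0,0,4.53]],[-0.9,[0.34,-1.41,0],[0,0,4.53]]]'
python3 -m creep '[[-0.9,[0,0,0],[0,0,0]],[-0.9,[0,0,0],[0,0,0]],[-0.9,[0,0,0],[0,0,0]]]'
python3 arc.py 1.38; python3 - <<'E'
from h import *
o=get_obs(); print(o['qd'].round(4),o['grasp_force'])
p,d,i=snap('wrist','w10.png'); A=np.array([561.4,-126.7])
W=world(i,d,np.stack(np.meshgrid(np.arange(512),np.arange(384)),-1).reshape(-1,2)).reshape(384,512,3)
T=lambda c:(np.radians(46.9)-np.arctan2(-(c[1]-A[1]),-(c[0]-A[0])))
t=W[(W[...,2]>87)&(W[...,2]<95)&(np.hypot(W[...,0]-o['eef_pos'][0],W[...,1]-o['eef_pos'][1])<12)]
print('knob',len(t),t.mean(0).round(1),T(t.mean(0)))
m=(p[...,1].astype(int)-p[...,0]>25)&(W[...,2]>75)&(W[...,2]<92); w=W[m]; c=w.mean(0); a=np.radians(1.2)
print('vial',len(w),c.round(1),np.hypot(*(c[:2]-A)),'turret from vial',T(c)-np.radians(48.1-0))
E
```

```text
time_s: 17.75
eef_pos: [455.1, -61.5, 81.9]
ee_rot: [0.0, 0.962, -0.274, 0.0]
force: [-1.0, -1.7, 7.7]
grip_width: 17.1
grasp_force: 30.0
time_s: 18.12
eef_pos: [455.1, -61.5, 81.9]
ee_rot: [-0.0, 0.962, -0.274, 0.0]
force: [-1.5, -0.3, 7.7]
grip_width: 17.5
grasp_force: 30.0
a -31.53 turret~ 1.369 r 124.7 yaw -31.83 F [-1.5 -0.3  7.7] Ft(cw) -1.1
1.38 [ 0.    -0.035] rz 0.06
[ 0.0001  0.001   0.0008 -0.0025  0.0018 -0.0001] 30.001536011695862
knob 809 [456.  -62.3  91.8] 1.3667955228458164
vial 1644 [546.4 -51.   84.5] 77.21646565146251 turret from vial 1.353769464202922
```

View pics/w10.png

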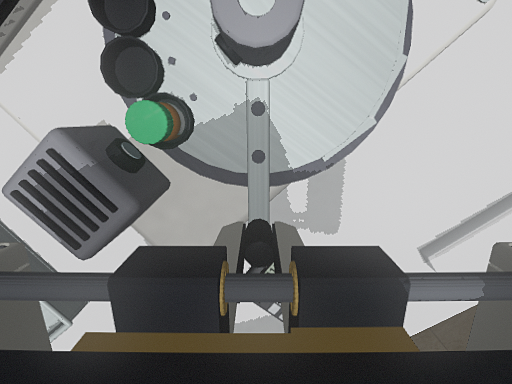

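The lit vial at (150,121) now faces the lamp snout at (125,152). The knob at (259,240) is still held, and the turret reads about 1.367 rad from the knob and 1.354 from the vial. Everything is at rest and the vial is still home at top z 84.5, so I'm handing in.

```bash
python3 -c "
from rig import *
print(sign_off())"
```

```text
the job is handed in; nothing more can be done
None
```

The job is handed in with the vial standing home in the end cup and let go, and the lever held at rest on the third click (about 1.37 rad by my measurement); the bottle and slide box were never touched, and no verdict came back.

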